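Slide the catch cup under the grinder and start it

ROBOT

A 7-joint arm with a two-finger parallel gripper is mounted at the origin on the work surface. World frame = base frame: x ahead of the robot, y to its left, z up, the work surface at z = 0. Lengths are in m, angles in rad, forces in N, time in s.
With the tool pointing down it reaches from about 0.425 to 0.825 m from the base axis. Payload 3.6 kg.
Tool frame: the origin (TCP) lies on the centre line of the jaws, within the pads' length; the fingertips stand 25 mm ahead of it and the grasp point (between the pads) lies 6 mm ahead of it; z points along the fingers, y is the line along which they close (so a half turn about z gives the same grasp; the last joint's range is limited). The gripper opens to 85 mm and grips with 20 to 120 N. Pads are 22 mm wide; open, the fingers measure 114 mm over their backs; the gripper's body (76 mm by 85 mm) begins 54 mm behind the grasp point. The pads swing forward as they close: fully open they stand 13 mm farther back than shut.
Start: joints at [-1.238, 0.615, -0.013, 1.423, 0.008, 1.103, -0.04], TCP at [0.229, 0.608, 0.256] pointing down, gripper open.
Joint ranges: [-3.12, 3.12], [-0.3, 2.06], [-1.34, 1.32], [0.26, 2.42], [-1.36, 4.5], [0.01, 1.98], [-2.84, 2.84]. Speed limits (rad/s): [2.79, 2.79, 3.14, 3.14, 3.14, 3.14, 3.14].

INTERFACE

Orientations are given as [roll, pitch, yaw] about the fixed x, y, z axes, in that order (R = Rz(yaw) Ry(pitch) Rx(roll)).
In Python, from station import bot gives the robot as it stands.
- The arm moves only by the shell command python3 -m pendant 'ROWS' [OPENING] [FORCE]. ROWS is a JSON object of lists of equal length, an entry for each row: "xyz": the shift along the tool's x, y, z in cm, a list of three; "yaw": the turn about the tool's z in rad. In form: {"xyz": [[x, y, z], ...], "yaw": [yaw, ...]}. A call has 1 to 10 rows; each row is the pose to reach, as a shift and turn from the pose commanded when the call began, along the tool's axes at that moment; what a row does not reach only later rows make up. A row lasts 1/10 s, in which the tool goes at most 50 mm and 8.59 degrees, less where a joint would pass 70% of its speed; a pose out of reach is approached as far as the arm can. A call with a gripper value outside its range is refused whole. OPENING is the finger opening in cm, from 0 to 8.54, set as the call begins (- or left out, the last holds). The fingers move at their own pace and stop on an object; FORCE is the grip in N (left out, the last holds). Time passes only in rows, so rows that repeat a pose let the fingers close. It gives the time, the measured TCP pose, the force, the opening and the grip force at its end, in the units of the state.
- bot.sense(): the state, without advancing time (a new reading comes with each control period).
- bot.capture(name): name is "scene" or "top" or "wrist"; returns (picture, depth): 420x560x3 uint8, red, green, blue; 420x560 float32, m along the optical axis (not along the pixel's ray), 0 where there is no reading.
- bot.calibration(name): a dict with "fx", "fy", "cx", "cy" (pixels), "origin" and "rotation" of the camera in the world. Camera axes: x right, y up, looking along -z (the intrinsics and any distortion apply to the point x, -y, -z); pixel columns grow to the right and rows downward; lengths in m; the calibration is good to about 2 mm. A picture is of the moment at which its call begins: read the wrist's pose just before it. calibration takes no time and is no camera call; for the wrist camera it gives the pose at the moment of the call.
- bot.job_done(): hands the job in; it is judged then, once.
The state is a dict: "clock": time; "joint_positions": joint angles; "qvel": joint speeds; "joint_efforts": joint torques, N m; "position": TCP position; "eef_rot": TCP orientation; "force": force on the tool from outside, world axes, zero at the start; "torque": the same for the moment, N m; "finger_gap": finger opening in m; "gripper_force": force on a finger pad.
Only numpy, scipy, OpenCV 4.12 (cv2) and the standard library are available. Lean on these libraries where they do the work, as an engineer would, in place of code of your own. Each camera call takes 0.05 s, during which the arm holds its last target. There are 200 camera calls.

TASK

Push the steel sled with the green catch cup along its rail towards the grinder until it drops into the notch under the chute, and do not ram it on from there; then press the red start button fully down, let it come back up and move clear. Do not lift the sled or touch the cup, do not press the button before the sled is in its notch, and leave everything else where it stands.

Things in the scene. Friction and masses are not known exactly. Their poses are not given: they have to be found in the camera images.
- notch (a point): Where sled_mark lies once the sled has dropped into its notch: a fixed point on the rail's centre line, straight below the grinder's chute, 20 mm above the counter. Its +y axis runs level along the rail, away from the grinder; z up, x across. Orange marks on the rail's walls stand at y = 0.
- grinder: Fixed brushed steel grinder with its rail, one unit; origin on the counter below notch, same axes. Grinder 120 mm wide, 295 mm high, front face at y = -72 mm; chute reaches to y = +16 mm, underside 121 mm above the counter. Aluminium rail 92 mm wide, from the grinder to y = +345 mm; running face 24 mm, side walls 37 mm high.
- sled_mark (a point): Point of the loose sled on its centre line, under the middle of the catch cup, at the underside of its feet; axes as notch's (y away from the grinder). Orange marks on the deck stand above it. Sliding, it is 4 mm higher than notch; dropped in, level with it and at y = 0. Within some 5 mm of the notch the sled sinks and runs in by itself.
- sled: The loose steel sled (about 0.7 kg) between the rail walls; origin and axes as sled_mark. Deck 76 mm wide, from y = -42 to +124 mm, top 15.5 mm above the origin. It slides with 1 to 4 N; in the last 5 mm before the notch the push force dips to nothing, and some 2 mm past it the notch's steep edge stops the sled hard and the force climbs by 5 N or more per mm of further push.
- tab (a point): Centre of the rear face (looking to +y, away from the grinder) of the blue upright push tab at the sled's rear end, 124 mm behind sled_mark and 40 mm above it. The tab is 50 mm wide, 8 mm thick, and rises from the deck to 65 mm above sled_mark (about 89 mm above the counter).
- catch_cup: Loose green plastic catch cup, 58 mm wide, 55 mm high, 60 g, standing on the sled between four 9 mm posts; origin at the centre of its underside.
- start_top (a point): Centre of the top face of the red round start button (28 mm across), 42 mm above the counter, on a small dark pod beside the rail; pressed straight down.
- start (a joint): Start button: 0 up, 0.006 m fully down (about 4 N), springs back.
- espresso_cup: Bystander: white ceramic espresso cup with a handle, 64 mm wide, 58 mm high; origin at the centre of its underside.
- pitcher: Bystander: steel milk pitcher with a handle, 84 mm wide, 100 mm high; origin at the centre of its underside.
- jar: Bystander: glass jar with a glass lid and wire spring clip, 92 mm wide, 123 mm high; origin at the centre of its underside.
- tamper: Bystander: dark steel tamper, 58 mm wide, 90 mm high; origin at the centre of its underside.
- dosing_ring: Bystander: metal dosing ring lying flat, 66 mm wide, 22 mm high; origin at the centre of its underside.
- second_cup: Bystander: blue ceramic cup without a handle, 64 mm wide, 58 mm high; origin at the centre of its underside.
Mind the look-alikes: they are no part of the job. Leave any purple look-alike of the sled alone. Of the things that look like the catch_cup, the smaller one is meant.

How it is judged:
By the outcome, as a careful person would: the job done as asked, in the order asked, and still so for the second after the job is handed in, with the robot touching nothing.
It also fails if it takes over 58 s, if anything falls off the work surface, if the arm or the gripper's body presses on something with over 40 N, if the wrist force passes 120 N, or if a joint passes its speed limit or range.

## Working session

There is one attempt and no reset: what is moved stays moved. The work goes in short steps, Python scripts to look and compute and a shell command to move; the robot and the scene stay as the last step left them, time stands still between calls to the robot, and variables do not carry over. Pictures are saved under pics/ and viewed, at most 10 in all, crops included, and the job is handed in when it is done.

```bash
mkdir -p pics
cat > h.py <<'E'
import numpy as np, cv2
from station import bot
def pts(d,c):
    v,u=np.mgrid[0:d.shape[0],0:d.shape[1]]
    p=np.stack([(u-c['cx'])/c['fx']*d,-(v-c['cy'])/c['fy']*d,-d],-1)
    return p@np.array(c['rotation']).T+np.array(c['origin'])
def grab(n):
    c=bot.calibration(n); im,d=bot.capture(n); return im,d,c,pts(d,c)
E
python3 - <<'E'
from h import *
print(bot.sense())
for n in ['scene','top']:
    im,d,c,P=grab(n); cv2.imwrite(f'pics/{n}0.png',im[:,:,::-1]); np.savez(f'{n}0.npz',im=im,d=d,P=P)
    print(n,c)
E
```

```text
{'clock': 0.0, 'joint_positions': array([-1.23749873,  0.61591744, -0.01263363,  1.42490714,  0.00811145,
        1.10341478, -0.04038889]), 'qvel': array([-0.00249694, -0.00012888, -0.00085286, -0.00010511,  0.00030318,
       -0.00122136,  0.00086623]), 'joint_efforts': array([-1.09405380e-03, -4.69216311e+01,  2.58721327e-01, -1.71031916e+01,
        9.87653271e-03,  9.50190879e-03, -1.28417921e-05]), 'position': array([0.22859077, 0.60772237, 0.25513645]), 'eef_rot': array([-3.13899653e+00,  3.84157706e-05,  2.78189208e+00]), 'force': array([-0.19110011,  0.16219976,  0.70203447]), 'torque': array([ 0.05121021, -0.02155569, -0.03832488]), 'gripper_force': 0.0, 'finger_gap': 0.08530394353720872}Traceback (most recent call last):
  File "<stdin>", line 4, in <module>
  File "h.py", line 8, in grab
    c=bot.calibration(n); im,d=bot.capture(n); return im,d,c,pts(d,c)
                                                             ~~~^^^^^
  File "h.py", line 6, in pts
    return p@np.array(c['rotation']).T+np.array(c['origin'])
           ~~~~~~~~~~~~~~~~~~~~~~~~~~~^~~~~~~~~~~~~~~~~~~~~~
ValueError: operands could not be broadcast together with shapes (420,560) (3,)
```

```bash
sed -i "s/np.array(c\['rotation'\]).T/Rotation.from_euler('xyz',c['rotation']).as_matrix().T/; 1a from scipy.spatial.transform import Rotation" h.py
python3 - <<'E'
from h import *
for n in ['scene','top']:
    im,d,c,P=grab(n); cv2.imwrite(f'pics/{n}0.png',im[:,:,::-1]); np.savez(f'{n}0.npz',im=im,d=d,P=P)
    print(n,c)
    print(np.round(P[::60,::80][...,2],3))
E
```

```text
scene {'fx': 415.8499529765549, 'fy': 415.8499529765549, 'cx': 277.0196976425385, 'cy': 207.94229758315183, 'origin': array([ 1.20185424, -0.34685234,  1.17000619]), 'rotation': array([ 0.59342635, -0.01173014,  1.0241343 ])}
[[ 0.405  0.337  0.259  0.186  0.034  0.359  0.409]
 [ 0.216  0.117 -0.002 -0.004  0.001  0.13  -0.202]
 [-0.022  0.001 -0.001 -0.002 -0.001 -0.001  0.097]
 [-0.003  0.002  0.004  0.012 -0.003  0.002  0.001]
 [ 0.     0.001  0.298  0.02   0.118 -0.001 -0.628]
 [-0.001  0.    -0.004 -0.001  0.002 -0.753 -0.747]
 [-0.001 -0.002  0.    -0.002 -0.75  -0.746 -0.745]]
top {'fx': 413.75283281136507, 'fy': 413.75283281136507, 'cx': 276.98849448335307, 'cy': 207.75223997730726, 'origin': array([0.43520684, 0.07443912, 1.06860061]), 'rotation': array([ 0.12320117,  0.00362474, -1.55867505])}
[[-0.741 -0.754 -0.761 -0.75  -0.75  -0.757 -0.746]
 [-0.758 -0.747 -0.752 -0.755 -0.756 -0.749 -0.754]
 [ 0.     0.002 -0.001  0.005 -0.001 -0.002 -0.004]
 [-0.002 -0.002 -0.003  0.     0.001  0.081  0.296]
 [ 0.002 -0.001  0.001  0.039 -0.001 -0.002  0.004]
 [-0.003  0.001 -0.003 -0.002  0.019  0.002  0.004]
 [ 0.002  0.004 -0.004 -0.006  0.    -0.    -0.   ]]
```

View pics/scene0.png

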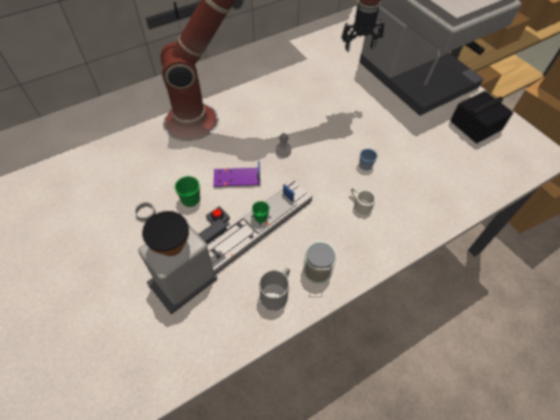

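View pics/top0.png

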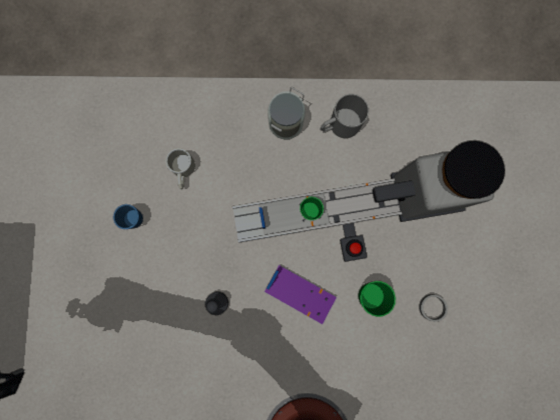

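Scene and top views show the rail running from its free end at top px (237,222) to the grinder at (440,185). The sled's blue tab is at (264,217), its green cup at (311,208), and the red button at (355,249). Decoys are the purple sled (300,293) and the larger green cup (377,297). Now I'll measure.

Run:
```python
from h import *
Z=np.load('top0.npz'); im,P=Z['im'],Z['P']; hsv=cv2.cvtColor(im,cv2.COLOR_RGB2HSV)
c=bot.calibration('top');R=Rotation.from_euler('xyz',c['rotation']).as_matrix();o=np.array(c['origin'])
def ray(u,v,z):
    r=R@np.array([(u-c['cx'])/c['fx'],-(v-c['cy'])/c['fy'],-1]); return o+r*(z-o[2])/r[2]
def comps(lo,hi,name,amin=4):
    m=cv2.inRange(hsv,lo,hi); n,l,s,ce=cv2.connectedComponentsWithStats(m)
    for i in range(1,n):
        if s[i,4]>=amin:
            q=P[l==i]; print(name,s[i],ce[i].round(1),'med',np.median(q,0).round(4),'zmax',np.percentile(q[:,2],95).round(3))
comps((100,110,50),(118,255,255),'blue')
comps((0,170,90),(4,255,255),'red'); 
comps((8,120,110),(22,255,255),'orange',2)
comps((50,120,40),(75,255,255),'green',20)
# rail walls: points z in 0.03..0.045
m=(P[...,2]>.015)&(P[...,2]<.05); m[:, :225]=0; m[:,400:]=0; m[:170]=0; m[245:]=0
q=P[m][:,:2].astype(np.float32); r=cv2.minAreaRect(q); print('rail rect',r)
vx=cv2.fitLine(q,cv2.DIST_L2,0,.01,.01).ravel(); print('line',vx)
crop=cv2.resize(im[160:270,225:425],None,fx=4,fy=4,interpolation=cv2.INTER_CUBIC); cv2.imwrite('pics/crop1.png',crop[:,:,::-1])
```

```text
blue [114 205  25  24 298] [129.1 216.9] med [0.5359 0.4559 0.0087] zmax 0.06
blue [259 208   6  20  55] [261.9 217.7] med [0.5315 0.1148 0.088 ] zmax 0.092
blue [267 271  12  18  54] [272.4 279.4] med [0.3852 0.0885 0.0636] zmax 0.066
red [350 243  11  11  97] [355.  247.8] med [ 0.4644 -0.1139  0.0416] zmax 0.045
orange [366 183   2   3   5] [366.4 183.8] med [ 0.626  -0.1458  0.0377] zmax 0.039
orange [373 216   2   3   5] [373.4 217.2] med [ 0.5423 -0.1616  0.0379] zmax 0.039
orange [311 221   3   5   9] [311.8 223.2] med [ 0.5253 -0.008   0.0391] zmax 0.043
orange [320 289   3   4   7] [320.7 290.3] med [ 0.3596 -0.0324  0.0171] zmax 0.019
orange [307 312   3   4   6] [308.2 313.7] med [ 0.3018 -0.0004  0.0157] zmax 0.018
green [300 197  24  23 427] [311.4 208. ] med [ 0.5618 -0.0053  0.0452] zmax 0.094
green [359 281  36  36 881] [376.9 296.5] med [ 0.3462 -0.1707  0.0127] zmax 0.08
rail rect ((0.5352412462234497, -0.033791765570640564), (0.16495779156684875, 0.4389985203742981), 13.015289306640625)
line [ 0.15641694 -0.9876911   0.5542067  -0.01151109]
```

View pics/crop1.png

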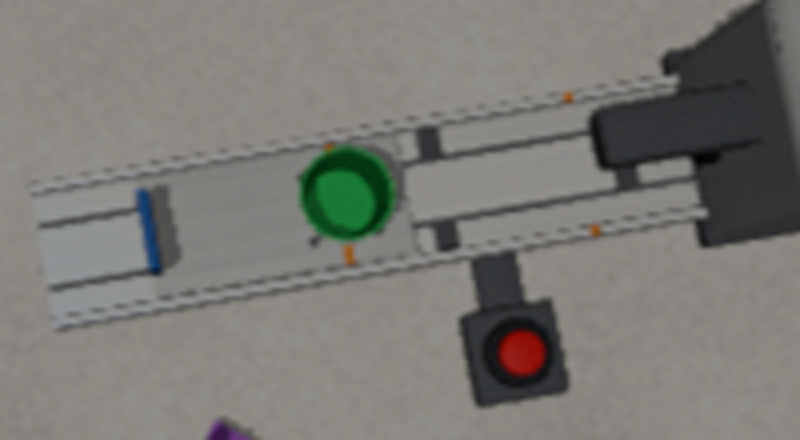

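Everything agrees with the given sizes: wall marks 85 mm apart at z=0.038, button top z=0.042, tab top z=0.088. The notch is near (0.584,-0.154), the rail's +y is about (-0.19,0.982), and travel is about 154 mm. I'll move to behind the tab with tool x along the rail and the gripper shut.

```bash
python3 -m pendant '{"xyz":[[-3.6,-2.7,0],[-7.2,-5.4,0],[-10.8,-8.1,0],[-14.4,-10.8,0],[-18,-13.5,0],[-21.6,-16.2,0],[-25.2,-18.9,0],[-28.8,-21.6,0],[-32.4,-24.3,0],[-36,-27,0]],"yaw":[0.1,0.2,0.3,0.4,0.5,0.6,0.7,0.8,0.9,1.0]}' 0 20
cat > rel.py <<'E'
import sys
from h import *
# target world xyz, yaw -> shift in tool axes (cm); also rail coords
N=np.array([.5842,-.1537]); a=np.array([-.190,.982]); a/=np.linalg.norm(a); b=np.array([a[1],-a[0]])
def rail(p): d=np.array(p)[:2]-N; return d@b,d@a
def go(t):
    s=bot.sense(); R=Rotation.from_euler('xyz',s['eef_rot']).as_matrix()
    want=np.arctan2(a[1],a[0]); w=np.arctan2(R[1,0],R[0,0])
    print('shift cm',(R.T@(np.array(t)-s['position'])*100).round(2),'toolyaw',round(w-want,4),'rail',np.round(rail(s['position']),4),s['position'].round(4),'F',s['force'].round(2),'t',s['clock'],s['qvel'].round(2).max())
def at(x,y,z): return np.r_[N+b*x+a*y,z]
E
python3 -c "
from rel import *
go(at(0,.315,.2))"
```

```text
clock: 1.15
position: [0.4713, 0.2273, 0.2563]
eef_rot: [-3.141, -0.0, 1.778]
force: [1.0, -0.1, -0.0]
finger_gap: -0.0001
gripper_force: 0.0
shift cm [-8.12  3.72  5.63] toolyaw 0.0161 rail [-0.0385  0.3955] [0.4713 0.2273 0.2563] F [ 0.99 -0.07 -0.05] t 1.15 0.65
```

```bash
python3 -m pendant '{"xyz":[[-3,1.5,2],[-6,3,4],[-7.5,3.7,5.5],[-7.5,3.7,5.5],[-7.5,3.7,5.5]],"yaw":[0.016,0.016,0.016,0.016,0.016]}'
python3 - <<'E'
from rel import *
im,d,c,P=grab('wrist'); cv2.imwrite('pics/w1.png',im[:,:,::-1]); np.savez('w1.npz',im=im,d=d,P=P)
hsv=cv2.cvtColor(im,cv2.COLOR_RGB2HSV)
for nm,lo,hi in [('blue',(100,110,50),(118,255,255)),('red',(0,170,90),(4,255,255)),('orange',(8,120,110),(22,255,255))]:
    n,l,s,ce=cv2.connectedComponentsWithStats(cv2.inRange(hsv,lo,hi))
    for i in range(1,n):
        if s[i,4]>8:
            q=P[l==i]; q=q[q[:,2]>q[:,2].max()-.012] if nm=='blue' else q; m=np.median(q,0); print(nm,s[i],m.round(4),np.round(rail(m),4))
go(at(0,.315,.08))
E
```

```text
clock: 1.65
position: [0.5221, 0.164, 0.2012]
eef_rot: [-3.14, -0.001, 1.766]
force: [-0.7, 0.2, -0.2]
finger_gap: 0.0002
gripper_force: 0.0
blue [ 75 240  53  38 461] [0.5082 0.2357 0.3187] [-0.0006  0.3967]
blue [306 273   3   6  11] [0.5576 0.12   0.0886] [0.0259 0.2737]
shift cm [-0.99  0.03 12.17] toolyaw 0.0059 rail [-0.0004  0.3247] [0.5221 0.165  0.2018] F [ 0.07 -0.13 -0.6 ] t 1.7 0.0
```

View pics/w1.png

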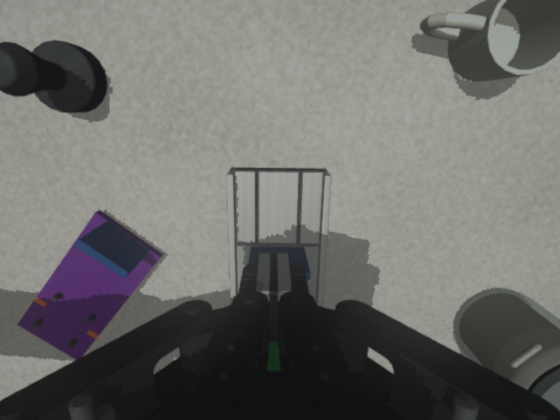

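The wrist view shows the rail end centred at (280,170), parallel to the image's vertical axis. The tab lies under the fingers at (280,260), with its edge at rail x=+26 mm, y=0.274 as expected. I'll descend behind it.

```bash
python3 -m pendant '{"xyz":[[0,0,4],[0,0,8],[0,0,11],[0,0,12],[-0.5,0,12],[-1,0,12],[-1,0,12],[-1,0,12]],"yaw":[0,0,0,0,0,0,0,0]}'
python3 -c "
from rel import *
go(at(0,.289,.08))"
```

```text
clock: 2.5
position: [0.5256, 0.1534, 0.0829]
eef_rot: [3.139, -0.0, 1.765]
force: [-0.1, 0.8, -0.6]
finger_gap: -0.0001
gripper_force: 0.0
shift cm [-2.37 -0.09  0.28] toolyaw 0.0032 rail [0.0008 0.3127] [0.5256 0.1534 0.0829] F [-0.09  0.84 -0.58] t 2.5 0.01
```

```bash
python3 -m pendant '{"xyz":[[-0.6,0,0],[-1.2,0,0],[-1.6,0,0],[-1.9,0,0],[-2.2,0,0],[-2.4,0,0],[-2.6,0,0],[-2.8,0,0],[-3,0,0],[-3.2,0,0]],"yaw":[0,0,0,0,0,0,0,0,0,0]}'
python3 - <<'E'
from rel import *
go(at(0,.135,.082))
im,d,c,P=grab('top');hsv=cv2.cvtColor(im,cv2.COLOR_RGB2HSV)
m=cv2.inRange(hsv,(8,120,110),(22,255,255));n,l,s,ce=cv2.connectedComponentsWithStats(m)
for i in range(1,n): q=np.median(P[l==i],0); print(s[i],q.round(4),np.round(rail(q),4))
E
```

```text
clock: 3.5
position: [0.5304, 0.1229, 0.0813]
eef_rot: [-3.141, -0.001, 1.767]
force: [-1.5, 4.2, 1.1]
finger_gap: 0.0001
gripper_force: 1.9
shift cm [-14.68  -0.04  -0.09] toolyaw 0.005 rail [-0.0003  0.2818] [0.5304 0.1229 0.0813] F [-1.46  4.19  1.1 ] t 3.5 0.04
[366 183   2   3   5] [ 0.6253 -0.1462  0.0353] [ 0.0417 -0.0004]
[373 216   2   3   5] [ 0.5421 -0.1613  0.0373] [-0.0428  0.0006]
[314 221   2   4   8] [ 0.5266 -0.0144  0.0391] [-0.0301  0.1477]
[320 289   3   4   7] [ 0.3595 -0.0325  0.0166] [-0.1975  0.1617]
[308 312   2   4   5] [ 0.3029 -0.0004  0.0162] [-0.247   0.2039]
```

```bash
python3 -m pendant '{"xyz":[[-0.4,0,0],[-1,0,0],[-1.6,0,0],[-2.2,0,0],[-2.8,0,0],[-3.4,0,0],[-4,0,0],[-4.6,0,0],[-5.2,0,0],[-5.8,0,0]],"yaw":[0,0,0,0,0,0,0,0,0,0]}'
python3 -c "
from rel import *
go(at(0,.135,.082))"
```

```text
clock: 4.55
position: [0.5409, 0.0656, 0.0812]
eef_rot: [-3.139, -0.001, 1.766]
force: [-2.8, 4.6, 3.4]
finger_gap: -0.0
gripper_force: 2.7
shift cm [-8.85  0.05 -0.09] toolyaw 0.0045 rail [-0.0009  0.2235] [0.5409 0.0656 0.0812] F [-2.83  4.57  3.43] t 4.55 0.12
```

```bash
python3 -m pendant '{"xyz":[[-0.6,0,0],[-1.2,0,0],[-1.8,0,0],[-2.4,0,0],[-3,0,0],[-3.6,0,0],[-4.2,0,0],[-4.8,0,0],[-5.4,0,0],[-5.8,0,0]],"yaw":[0,0,0,0,0,0,0,0,0,0]}'
cat > look.py <<'E'
from rel import *
go(at(0,.134,.082))
im,d,c,P=grab('top');hsv=cv2.cvtColor(im,cv2.COLOR_RGB2HSV)
m=cv2.inRange(hsv,(8,110,90),(24,255,255));n,l,s,ce=cv2.connectedComponentsWithStats(m)
for i in range(1,n): q=np.median(P[l==i],0); print(s[i],ce[i].round(2),q.round(4),np.round(rail(q),4))
E
python3 look.py
```

```text
clock: 5.55
position: [0.5515, 0.0085, 0.0812]
eef_rot: [-3.138, -0.002, 1.766]
force: [-4.3, 5.2, 3.7]
finger_gap: 0.0001
gripper_force: 2.9
shift cm [-3.14  0.12 -0.09] toolyaw 0.004 rail [-0.0013  0.1654] [0.5515 0.0085 0.0812] F [-4.34  5.2   3.7 ] t 5.55 0.07
[366 183   2   2   4] [366.5 183.5] [ 0.6275 -0.1459  0.0361] [ 0.044  -0.0006]
[354 188   2   2   3] [354.33 188.33] [ 0.6148 -0.1138  0.0408] [0.0376 0.0334]
[359 212   3   5  11] [360.18 214.09] [ 0.5492 -0.1283  0.0403] [-0.0295  0.0315]
[373 216   2   3   5] [373.4 217.2] [ 0.5421 -0.1606  0.038 ] [-0.0426  0.0012]
[251 365   1   1   1] [251. 365.] [0.3484 0.096  0.7152] [-0.184  0.29 ]
```

```bash
python3 -m pendant '{"xyz":[[-0.4,-0.1,-0.1],[-0.8,-0.15,-0.1],[-1.1,-0.15,-0.1],[-1.4,-0.15,-0.1],[-1.7,-0.15,-0.1],[-1.9,-0.15,-0.1],[-2.1,-0.15,-0.1],[-2.2,-0.15,-0.1]],"yaw":[0,0,0,0,0,0,0,0]}'
python3 look.py
```

```text
clock: 6.4
position: [0.5559, -0.0139, 0.0823]
eef_rot: [-3.141, 0.0, 1.766]
force: [-1.7, 2.7, -1.5]
finger_gap: 0.0
gripper_force: 1.4
shift cm [-0.87  0.12  0.03] toolyaw 0.0036 rail [-0.0013  0.1427] [ 0.5559 -0.0139  0.0823] F [-1.67  2.74 -1.49] t 6.4 0.02
[366 183   2   2   4] [366.5 183.5] [ 0.627  -0.1454  0.0386] [ 0.0436 -0.    ]
[363 186   2   2   4] [363.5 186.5] [ 0.6192 -0.1366  0.0386] [0.0377 0.0101]
[369 210   2   6   9] [369.44 212.67] [ 0.5524 -0.1512  0.0388] [-0.0307  0.0085]
[373 216   2   3   5] [373.4 217.2] [ 0.5421 -0.1613  0.037 ] [-0.0428  0.0006]
```

```bash
python3 -m pendant '{"xyz":[[-0.1,0,0],[-0.2,0,0],[-0.3,0,0],[-0.4,0,0],[-0.4,0,0]],"yaw":[0,0,0,0,0]}'; python3 look.py
```

```text
clock: 6.95
position: [0.5577, -0.0187, 0.0828]
eef_rot: [3.14, 0.002, 1.765]
force: [0.4, -0.5, -0.5]
finger_gap: 0.0002
gripper_force: 0.0
shift cm [-0.36  0.03  0.08] toolyaw 0.0027 rail [-0.0003  0.1376] [ 0.5577 -0.0187  0.0828] F [ 0.42 -0.48 -0.5 ] t 6.95 0.01
[366 183   2   5  10] [366.5 185. ] [ 0.625  -0.1464  0.0339] [ 0.0414 -0.0006]
[371 211   4   8  17] [372.59 214.59] [ 0.5485 -0.1605  0.0357] [-0.0363  0.0001]
```

```bash
python3 -m pendant '{"xyz":[[0.5,0,0],[1.5,0,0],[2.5,0,0],[2.5,0,-2],[2.5,0,-6],[2.5,0,-10],[2.5,0,-12],[2.5,0,-12]],"yaw":[0,0,0,0,0,0,0,0]}'
python3 - <<'E'
from rel import *
im,d,c,P=grab('top'); hsv=cv2.cvtColor(im,cv2.COLOR_RGB2HSV)
Q=P.reshape(-1,3)-np.r_[N,0]; X=Q[:,:2]@b;Y=Q[:,:2]@a
for y0,y1 in [(.045,.1),(.13,.3)]:
    m=(abs(X)<.03)&(Y>y0)&(Y<y1)&(Q[:,2]<.06); print('z',y0,np.median(Q[m,2]),m.sum())
m=cv2.inRange(hsv,(100,110,50),(118,255,255)).ravel()>0; m&=(abs(X)<.04)&(Q[:,2]>.06)&(Q[:,2]<.11);print('tab',m.sum(),np.median(Q[m,2]) if m.any() else 0,np.median(Y[m]) if m.any() else 0)
crop=cv2.resize(im[160:270,280:460],None,fx=4,fy=4,interpolation=cv2.INTER_CUBIC); cv2.imwrite('pics/crop2.png',crop[:,:,::-1])
s=bot.sense(); B=np.array([.4644,-.1139,.15]); print('button rail',rail(B)); go(B)
E
```

```text
clock: 7.8
position: [0.5538, 0.0083, 0.2057]
eef_rot: [3.134, 0.001, 1.768]
force: [0.2, 1.3, 0.3]
finger_gap: -0.0
gripper_force: 0.0
z 0.045 nan 0
z 0.13 0.023418036270718368 972
tab 1 0.060101202286751976 0.6057004451397235
button rail (np.float64(-0.11005827011944001), np.float64(0.061832492900710356))
shift cm [-10.27 -11.04   5.32] toolyaw 0.0056 rail [-0.0004  0.1651] [0.5525 0.0083 0.2036] F [-0.27  0.48 -0.35] t 7.85 0.05
  return _methods._mean(a, axis=axis, dtype=dtype,
  ret = ret.dtype.type(ret / rcount)
```

View pics/crop2.png

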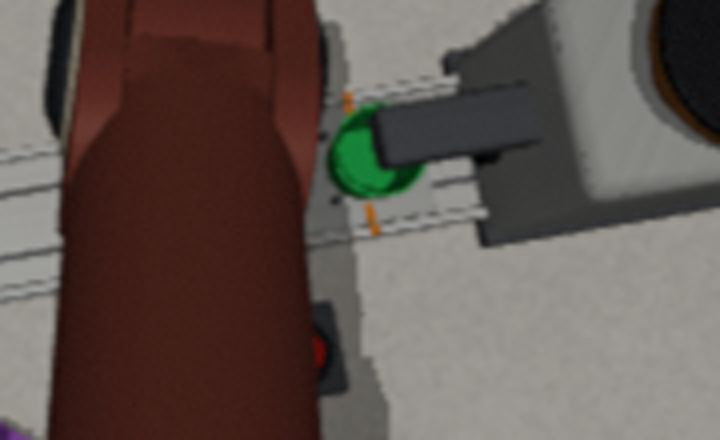

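The sled's orange marks (370,218) line up with the rail marks (347,100)/(375,232), and the cup sits under the chute. Next I'll go above the button and check deck height and button position from there.

```bash
python3 -m pendant '{"xyz":[[-2,-2.2,0],[-4,-4.4,0],[-6,-6.6,0],[-8,-8.8,0],[-10,-10.8,0],[-10.3,-11,1],[-10.3,-11,3],[-10.3,-11,5.3],[-10.3,-11,5.3],[-10.3,-11,5.3]],"yaw":[0,0,0,0,0,0,0,0,0,0]}'
python3 - <<'E'
from rel import *
go([.4644,-.1139,.075])
for n in ['top','scene','wrist']:
    im,d,c,P=grab(n); hsv=cv2.cvtColor(im,cv2.COLOR_RGB2HSV)
    cv2.imwrite(f'pics/{n}3.png',im[:,:,::-1])
    Q=P.reshape(-1,3)-np.r_[N,0]; X=Q[:,:2]@b;Y=Q[:,:2]@a
    for nm,y0,y1 in [('deck',.045,.11),('running',.14,.3)]:
        m=(abs(X)<.03)&(Y>y0)&(Y<y1)&(Q[:,2]<.06)&(Q[:,2]>.01); print(n,nm,np.median(Q[m,2]) if m.any() else 0,m.sum())
    m=cv2.inRange(hsv,(100,110,50),(118,255,255)).ravel()>0; m&=(abs(X)<.04)&(Q[:,2]>.078)&(Q[:,2]<.11)&(Y>.05)&(Y<.2)
    if m.any(): print('tab',m.sum(),np.median(Q[m,2]),np.median(Y[m]),Y[m].max())
    m=cv2.inRange(hsv,(0,170,60),(6,255,255)).ravel()>0; m&=(Q[:,2]<.06)&(Q[:,2]>.02)&(np.hypot(X+.11,Y-.062)<.04)
    if m.any(): q=P.reshape(-1,3)[m]; print('red',m.sum(),((q.max(0)+q.min(0))/2).round(4))
E
```

```text
clock: 8.85
position: [0.4638, -0.1143, 0.1483]
eef_rot: [-3.139, -0.001, 1.767]
force: [0.1, 0.3, -0.1]
finger_gap: 0.0004
gripper_force: 0.0
shift cm [0.01 0.09 7.33] toolyaw 0.0052 rail [-0.1108  0.0616] [ 0.4638 -0.1143  0.1483] F [ 0.11  0.33 -0.15] t 8.85 0.01
top deck 0.03353595841437329 607
top running 0.02346100875551138 1462
tab 67 0.08300642405093839 0.12159832339917555 0.1254294963113277
red 65 [ 0.4658 -0.1091  0.0376]
scene deck 0.033816314681653914 335
scene running 0.023494436972407606 692
tab 14 0.08138702571571765 0.1166523424554174 0.11883524114935248
red 57 [ 0.4718 -0.1161  0.0379]
wrist deck 0.033770637260372605 7002
wrist running 0.02379888020610052 9083
tab 1119 0.08306595269945552 0.11948976233063015 0.12309068502912368
red 772 [ 0.4663 -0.1157  0.0418]
```

View pics/wrist3.png

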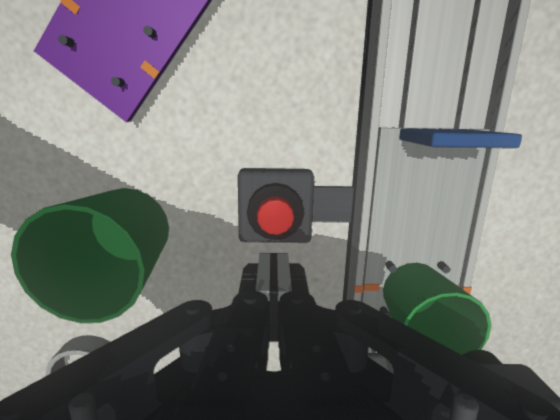

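The deck is at 33.7 mm (was about 39) and the tab's middle is at y=0.1195 (expected 0.120), so the sled is in its notch. The wrist view shows the button at (275,216), just ahead of the fingertips; its measured position is about (0.465,-0.115), so I'm centred over it. I'll press in steps.

```bash
python3 -m pendant '{"xyz":[[0,0.1,2],[0,0.1,5],[0,0.1,7],[0,0.1,7.8],[0,0.1,8.1],[0,0.1,8.3],[0,0.1,8.5],[0,0.1,8.6],[0,0.1,8.7],[0,0.1,8.7]],"yaw":[0,0,0,0,0,0,0,0,0,0]}'
python3 -c "
from rel import *
go([.4650,-.1145,.061])"
```

```text
clock: 10.0
position: [0.4657, -0.1153, 0.0628]
eef_rot: [3.14, 0.001, 1.766]
force: [-0.2, -0.1, 2.8]
finger_gap: -0.0
gripper_force: 1.5
shift cm [ 0.09 -0.05  0.18] toolyaw 0.004 rail [-0.1091  0.0602] [ 0.4657 -0.1153  0.0628] F [-0.19 -0.1   2.78] t 10.0 -0.0
```

```bash
python3 -m pendant '{"xyz":[[0,0,0.1],[0,0,0.2],[0,0,0.3],[0,0,0.4],[0,0,0.4]],"yaw":[0,0,0,0,0]}'
python3 -c "
from rel import *
go([.4650,-.1145,.061])"
```

```text
clock: 10.5
position: [0.4657, -0.1153, 0.0607]
eef_rot: [3.139, 0.0, 1.765]
force: [-2.9, 1.4, 23.3]
finger_gap: 0.0
gripper_force: 11.7
shift cm [ 0.1  -0.05 -0.03] toolyaw 0.0036 rail [-0.1091  0.0602] [ 0.4657 -0.1153  0.0607] F [-2.92  1.41 23.31] t 10.5 0.0
```

The button bottomed at the expected height with 23 N. I'll release and withdraw.

```bash
python3 -m pendant '{"xyz":[[0,0,-0.3],[0,0,-1],[0,0,-2],[0,0,-5],[0,0,-9],[0,0,-13],[2,0,-17],[5,0,-18],[8,0,-18],[8,0,-18]],"yaw":[0,0,0,0,0,0,0,0,0,0]}'
python3 - <<'E'
from rel import *
go([.465,-.1145,.2])
im,d,c,P=grab('wrist'); cv2.imwrite('pics/w4.png',im[:,:,::-1])
hsv=cv2.cvtColor(im,cv2.COLOR_RGB2HSV); Q=P.reshape(-1,3)-np.r_[N,0]; X=Q[:,:2]@b;Y=Q[:,:2]@a
im,d,c,P=grab('scene'); cv2.imwrite('pics/s4.png',im[:,:,::-1])
hsv=cv2.cvtColor(im,cv2.COLOR_RGB2HSV); m=cv2.inRange(hsv,(0,170,60),(6,255,255))>0
q=P[m]; q=q[(q[:,2]>.02)&(q[:,2]<.06)]; print('red z',np.percentile(q[:,2],[10,50,90]),len(q))
im,d,c,P=grab('top'); Q=P.reshape(-1,3)-np.r_[N,0]; X=Q[:,:2]@b;Y=Q[:,:2]@a
m=(abs(X)<.03)&(Y>.045)&(Y<.11)&(Q[:,2]<.06)&(Q[:,2]>.01); print('deck',np.median(Q[m,2]) if m.any() else 0,m.sum())
E
```

```text
clock: 11.5
position: [0.448, -0.0321, 0.2386]
eef_rot: [-3.14, -0.003, 1.773]
force: [-0.4, 0.2, 0.0]
finger_gap: 0.0001
gripper_force: 0.0
shift cm [-8.43  0.01  3.83] toolyaw 0.0115 rail [-0.1106  0.1453] [ 0.448  -0.0321  0.2386] F [-0.35  0.22  0.01] t 11.5 0.06
red z [0.03230366 0.04009448 0.043796  ] 50
deck 0.03367367331512605 568
```

View pics/s4.png

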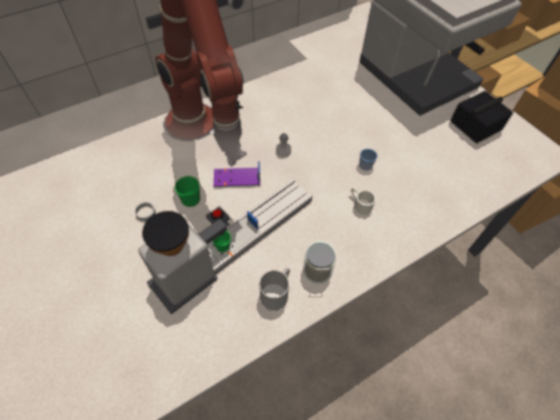

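The scene view shows the sled at the grinder (cup at (222,241), tab at (252,219)) with the bystanders unmoved. The gripper isn't where I'd expect it in this view, so I'll check before handing in.

Run:
```python
from rel import *
c=bot.calibration('scene');R=Rotation.from_euler('xyz',c['rotation']).as_matrix()
s=bot.sense(); print(s['clock'],s['position'],s['joint_positions'].round(2))
for p in [s['position'],[.4644,-.1139,.042],[0,0,0],[.584,-.154,.04]]:
    q=R.T@(np.array(p)-c['origin']); print(c['cx']+c['fx']*q[0]/-q[2],c['cy']+c['fy']*q[1]/q[2])
im,d,c,P=grab('top'); 
cv2.imwrite('pics/pair.png',np.hstack([im[100:400,180:480],cv2.imread('pics/w4.png')[60:360,130:430,::-1]])[:,:,::-1])
```

```text
11.65 [ 0.4490094  -0.03725271  0.23818716] [-0.16  0.34  0.27  2.   -0.12  0.81  0.36]
230.0823986642065 158.07931304097113
216.3083258150919 210.0526008744287
190.3456250701566 119.64599250531012
222.16896173904672 243.54984681628628
```

View pics/pair.png

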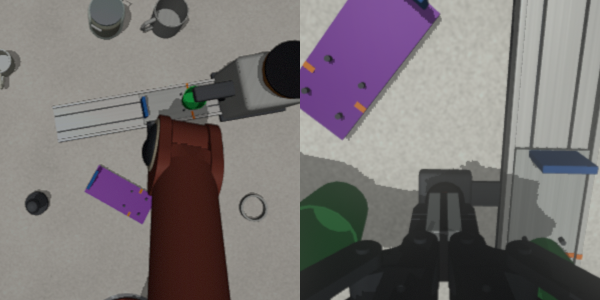

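Run:
```python
from rel import *
im,d,c,P=grab('scene')
cv2.imwrite('pics/s5.png',cv2.resize(im[60:280,130:330],None,fx=2.7,fy=2.7)[:,:,::-1]); print(bot.sense()['position'],P[155:160,228:232].reshape(-1,3)[::6].round(3))
```

```text
[ 0.44922831 -0.03794529  0.23807454] [[ 0.469 -0.05   0.279]
 [ 0.471 -0.046  0.274]
 [ 0.459 -0.048  0.255]
 [ 0.467 -0.045  0.257]]
```

View pics/s5.png

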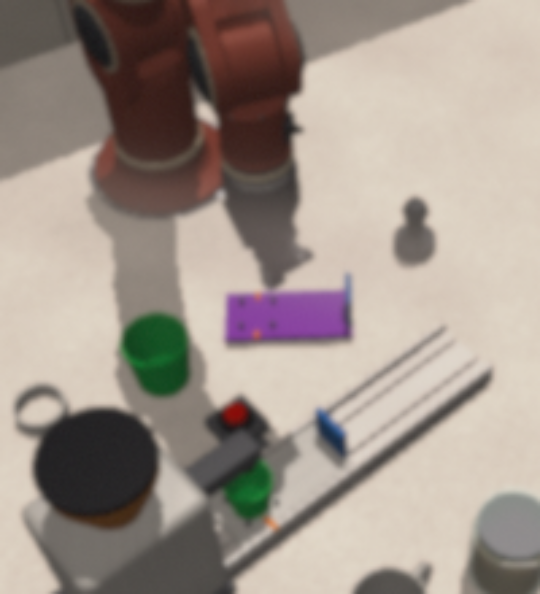

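The blurred grey gripper is at (270,240), clear of everything. The button (236,413) is up and the sled is seated, so I'm handing in.

```bash
python3 -c "
from station import bot
print(bot.job_done())"
```

```text
the job is handed in; nothing more can be done
None
```

I pushed the sled into its notch, pressed the start button fully down and let it spring back up, moved the arm clear and handed the job in at about 12 s; the hand-in gave no verdict.

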